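# Key a sample carousel onto its locating pin

### The arm

A 6-joint arm with a two-finger parallel gripper is mounted at the origin on the work surface. World frame = base frame: x ahead of the robot, y to its left, z up, the work surface at z = 0. Lengths are in m, angles in rad, forces in N, time in s.
With the tool pointing down it reaches from about 0.25 to 0.725 m from the base axis. Payload 4 kg.
Tool frame: the origin (TCP) lies midway between the tips of the shut fingers; the grasp point (between the pads) lies 19 mm behind it; z points along the fingers, y is the line along which they close (so a half turn about z gives the same grasp; the last joint's range is limited). The gripper opens to 85 mm and grips with 20 to 120 N. Pads are 22 mm wide; open, the fingers measure 114 mm over their backs; the gripper's body (76 mm by 85 mm) begins 54 mm behind the grasp point. The pads swing forward as they close: fully open they stand 13 mm farther back than shut.
Start: joints at [1.135, 0.241, 0.005, 1.335, 0, 1.571], TCP at [0.211, 0.453, 0.208] pointing down, gripper open.
Joint ranges: [-2.72, 2.72], [-1.05, 1.87], [-1.09, 1.28], [-1.99, 2.15], [-1.42, 1.44], [-3.14, 3.14]. Speed limits (rad/s): [2.79, 2.79, 3.14, 3.14, 3.14, 3.14].

### API

Orientations are given as a unit quaternion [x, y, z, w].
In Python, from workcell import bot gives the robot as it stands.
- The arm moves only by the tool move_arm, never from a script. Its argument "motion" is a list of rows, each an object of numbers: "x", "y", "z": the shift along the tool's x, y, z in cm; "yaw": the turn about the tool's z in degrees. A call has 1 to 20 rows; each row is the pose to reach, as a shift and turn from the pose commanded when the call began, along the tool's axes at that moment; what a row does not reach only later rows make up. A row lasts 1/8 s, in which the tool goes at most 62.5 mm and 10.7 degrees, less where a joint would pass 70% of its speed; a pose out of reach is approached as far as the arm can. A call with a gripper value outside its range is refused whole. "gripper" is the opening, from -1 (shut) to 1 (fully open), set as the call begins (left out, the last holds). The fingers move at their own pace and stop on an object; the grip force is fixed at half the most. Time passes only in rows, so rows that repeat a pose let the fingers close. It gives the time, the measured TCP pose, the force, the opening and the grip force at its end, in the units of the state.
- bot.get_obs(): the state, without advancing time (a new reading comes with each control period).
- bot.camera(name): name is "scene" or "top"; returns the picture (480x640x3 uint8, blue, green, red); there is no depth.
- bot.camera_model(name): a dict with "K" (3x3 intrinsics, pixels), "world_from_camera" (4x4, takes a point from camera to world coordinates). Camera axes: x right, y down, z forward; pixel columns grow to the right and rows downward; lengths in m; the calibration is good to about 2 mm. A picture is of the moment at which its call begins. camera_model takes no time and is no camera call.
- bot.job_done(): hands the job in; it is judged then, once.
Trained networks look in the newest picture that a camera, given by its name, has taken for a name from the list of things; names that differ only in an ending like _2 or _b are one class to them, and where a whole thing is asked for, a point or a joint stands for the part that bears it (a point fixed in the world has none). Each returns a list of dicts, best first, with "score" (0 to 1); they miss things now and then, are a little off and sometimes report something else, mostly with a low value. They report only what shows in the picture. A call takes as long as a camera call. They do not tell look-alikes from the thing itself.
- bot.cut_out(camera, name): "mask" (480x640 bool, what is visible of it) and "centre" ([row, column] in pixels, amid what is visible of it).
The state is a dict: "clock": time; "joint_pos": joint angles; "joint_vel": joint speeds; "tau": joint torques, N m; "eef_pos": TCP position; "tool_rot": TCP orientation; "ft_force": force on the tool from outside, world axes, zero at the start; "ft_torque": the same for the moment, N m; "grip_width": finger opening in m; "grasp_force": force on a finger pad.
Only numpy, scipy, OpenCV 4.12 (cv2) and the standard library are available. Lean on these libraries where they do the work, as an engineer would, in place of code of your own. Each camera call takes 0.05 s, during which the arm holds its last target. There are 200 camera calls.

### The job

The sample carousel disc sits raised and unengaged on its module. With a fingertip push it round, without lifting it, until the notch in its rim is over the locating pin, then press down on its centre hub until the disc is fully home on the pin, and take the hand away. Leave the vials, bottles and everything else around it where they stand.

Things in the scene. Friction and masses are not known exactly. Their poses are not given: they have to be found in the camera images.
- module: The carousel module: a low white cabinet with a grey top, 210 (x) x 280 (y) mm, its deck 45 mm high; it cannot move, but its place and yaw vary from run to run. Origin: centre of its underside, on the table, right below the disc's axis; z up. A fixed upright steel spindle, 18 mm diameter, stands at its middle inside the disc's hub.
- lug (a point): A small fixed steel lug that carries the locating pin, on the module's +x side just outside the disc's rim: 12 mm radially, 14 mm wide, its near face 71 mm from the axis. This point is the centre of its top, 65 mm above the table.
- collar (a joint): The black rubber collar, 30 mm radius, on which the disc rests: 0 m = fully up (start), 0.0105 m = fully down. It gives way to 8 N in all (the disc's weight included), without a spring, and stays where it is pushed to.
- pin (a point): The locating pin: a horizontal steel pin, 8 mm diameter, that points from the lug inward to 55 mm from the spindle axis, along the module's x axis, below the disc's rim while the disc is raised. This point is on the top of the pin, 60 mm from the axis, 57 mm above the table. A disc pressed out of line is held up on it, tipped 5 degrees, its middle only 7 mm down, and can still be pushed round; the notch passes if the notch is centred to about 3 degrees.
- disc: The carousel disc: loose plain aluminium, 130 mm diameter, 10 mm thick, 0.25 to 0.47 kg. Origin: centre of its underside; z up; +x points to the notch. Raised (start), its underside is 58.5 mm above the table and it turns either way against light friction (1 to 2 N at a peg), staying where it is left. Fully home, its underside is 48 mm above the table. 1 mm radial play on the spindle.
- notch (a point): The only notch (the nine small dark round marks near the hub are not it): a square-cornered slot through the disc's rim, 16 mm wide, from the rim (65 mm from the axis) in to 51 mm. This point is in the middle of its width, 60 mm from the disc's axis, at the level of the underside.
- hub_top (a point): Centre of the flat top of the hub (32 mm diameter), where to press; 30 mm above the disc's underside, 20 mm above its upper face.
- peg0 (a point): Centre of the top of one of three equal upright pegs fixed in the disc for a fingertip to push: 14 mm diameter, standing 22 mm above the disc's upper face (top 32 mm above its underside), 42 mm from the disc's axis, 60 degrees anticlockwise (seen from above) of the notch.
- peg1 (a point): Centre of the top of one of three equal upright pegs fixed in the disc for a fingertip to push: 14 mm diameter, standing 22 mm above the disc's upper face (top 32 mm above its underside), 42 mm from the disc's axis, opposite the notch.
- peg2 (a point): Centre of the top of one of three equal upright pegs fixed in the disc for a fingertip to push: 14 mm diameter, standing 22 mm above the disc's upper face (top 32 mm above its underside), 42 mm from the disc's axis, 60 degrees clockwise (seen from above) of the notch.
- vial_a: Bystander: small capped amber vial, 22 mm diameter, 45 mm tall, standing on a corner of the module's deck. Origin: centre of its underside.
- vial_b: Bystander: small capped clear vial, 22 mm diameter, 45 mm tall, standing on the opposite corner of the deck. Origin: centre of its underside.
- reagent: Bystander: white bottle, 56 mm diameter, 105 mm tall, on the table beside the module. Origin: centre of its underside.
- dropper: Bystander: small amber bottle, 30 mm diameter, 65 mm tall, on the table beside the module. Origin: centre of its underside.
- cup: Bystander: clear open cup, 60 mm diameter, 55 mm tall, on the table beside the module. Origin: centre of its underside.
- blank: Bystander: small square aluminium block, 50 x 50 x 12 mm with a hole, on the table beside the module. Origin: centre of its underside.
Mind the look-alikes: they are no part of the job. Several things have the shape of the disc; the one meant has the colours described above.

How it is judged:
By the outcome, as a careful person would: the job done as asked, in the order asked, and still so for the second after the job is handed in, with the robot touching nothing.
It also fails if it takes over 51 s, if anything falls off the work surface, if the arm or the gripper's body presses on something with over 40 N, if the wrist force passes 120 N, or if a joint passes its speed limit or range.

## Working session

There is one attempt and no reset: what is moved stays moved. The work goes in short steps, Python scripts to look and compute and a tool call to move; the robot and the scene stay as the last step left them, time stands still between calls to the robot, and variables do not carry over. Pictures are saved under pics/ and viewed, at most 10 in all, crops included, and the job is handed in when it is done.

Besides the shell and the picture viewer there is one more tool, called after "Emit:" as name([rows], argument=value, ...), one row to a line, values as JSON. move_arm: Moves the arm, as the interface text tells. Its arguments: {"type":"object","properties":{"motion":{"type":"array"},"gripper":{"type":"number"}},"required":["motion"]}

```bash
mkdir -p pics
python3 - <<'E'
from workcell import bot
import cv2,numpy as np
for c in("top","scene"):
    im=bot.camera(c); cv2.imwrite(f"pics/{c}0.png",im)
    m=bot.camera_model(c); print(c,m["K"],np.round(m["world_from_camera"],4))
    for n in("disc","notch","hub_top","peg0","module","lug","pin"):
        try:
            for d in bot.cut_out(c,n)[:4]: print(n,round(d["score"],2),d["centre"],d["mask"].sum())
        except Exception as e: print(n,e)
o=bot.get_obs();print(o["clock"],o["eef_pos"],o["tool_rot"])
E
```

```text
top [[621.35235403   0.         330.80427673]
 [  0.         621.35235403 240.55139018]
 [  0.           0.           1.        ]] [[ 0.0078 -0.995   0.0994  0.4878]
 [-0.9999 -0.0092 -0.0138  0.01  ]
 [ 0.0147 -0.0993 -0.9949  1.2207]
 [ 0.      0.      0.      1.    ]]
disc 0.79 [356.9, 205.1] 3568
disc 0.73 [140.2, 357.8] 3298
disc 0.62 [277.0, 362.5] 3718
notch 0.69 [185.0, 500.2] 3317
notch 0.67 [143.6, 357.3] 3215
notch 0.63 [354.5, 205.6] 3598
notch 0.61 [278.6, 367.0] 3789
hub_top 0.94 [187.1, 503.0] 3334
hub_top 0.91 [142.0, 360.0] 3290
hub_top 0.62 [280.1, 367.9] 3727
hub_top 0.57 [354.7, 205.9] 3530
peg0 0.97 [355.3, 205.7] 3589
peg0 0.81 [140.9, 359.5] 3281
peg0 0.67 [185.9, 502.2] 3285
peg0 0.59 [281.3, 366.3] 3701
module 0.83 [303.6, 373.9] 12358
lug 0.82 [305.3, 372.2] 12056
pin 0.82 [307.1, 372.3] 12397
scene [[583.87672633   0.         320.51389293]
 [  0.         583.87672633 232.97780979]
 [  0.           0.           1.        ]] [[ 0.7275  0.4797 -0.4906  1.1703]
 [ 0.6861 -0.5173  0.5116 -0.5874]
 [-0.0084 -0.7087 -0.7054  0.8878]
 [ 0.      0.      0.      1.    ]]
disc 0.76 [161.7, 321.6] 1555
disc 0.72 [333.0, 377.8] 3528
disc 0.69 [239.3, 264.7] 2621
notch 0.77 [243.3, 266.2] 2627
notch 0.77 [160.8, 319.6] 1490
notch 0.7 [406.0, 224.9] 4590
notch 0.57 [333.4, 379.0] 3442
hub_top 0.83 [331.5, 377.0] 3399
hub_top 0.74 [239.3, 268.4] 2648
hub_top 0.56 [409.3, 231.1] 4539
peg0 0.75 [161.7, 319.4] 1508
peg0 0.72 [241.4, 267.8] 2547
peg0 0.69 [333.4, 380.1] 3423
peg0 0.68 [408.0, 229.2] 4500
module 0.81 [264.2, 266.3] 9820
lug 0.62 [268.3, 269.0] 9375
pin 0.96 [266.2, 268.3] 9127
0.8 [0.21107052 0.45327808 0.20791891] [ 2.16180990e-01  9.76353307e-01  1.80223679e-05 -1.30200162e-06]
```

View pics/top0.png

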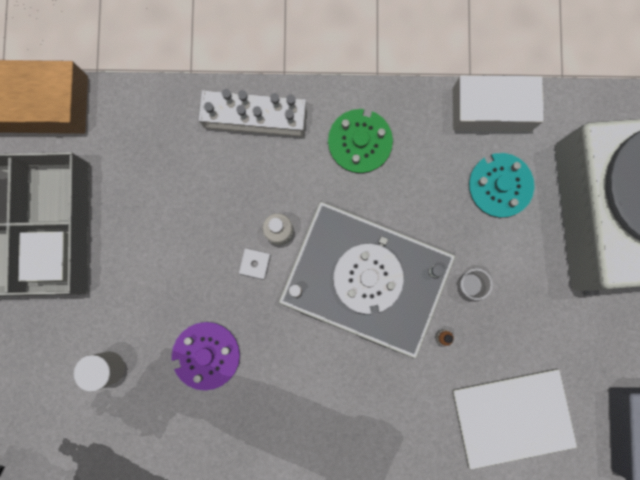

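View pics/scene0.png

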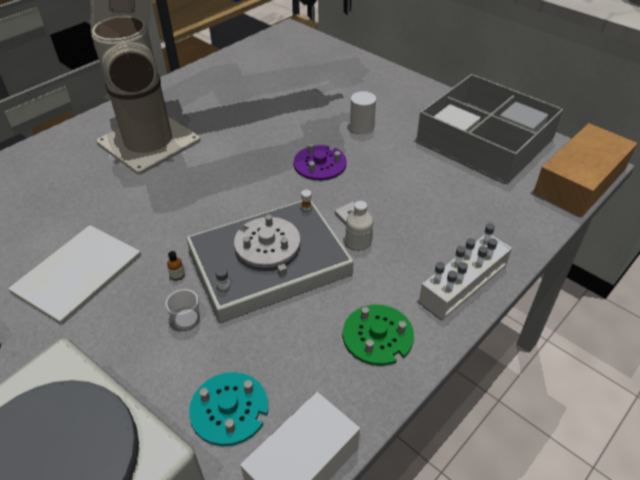

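```bash
cat > h.py <<'E'
from workcell import bot
import cv2,numpy as np
def ray(c,u,v,z):
    m=bot.camera_model(c);K=np.array(m["K"]);T=np.array(m["world_from_camera"])
    d=T[:3,:3]@np.linalg.solve(K,[u,v,1]);t=(z-T[2,3])/d[2]
    return T[:3,3]+t*d
def proj(c,P):
    m=bot.camera_model(c);K=np.array(m["K"]);T=np.array(m["world_from_camera"])
    q=(np.atleast_2d(P)-T[:3,3])@T[:3,:3]@K.T
    return q[:,:2]/q[:,2:]
def crop(c,im,name,u0,v0,w,h,s):
    cv2.imwrite(name,cv2.resize(im[v0:v0+h,u0:u0+w],None,fx=s,fy=s,interpolation=cv2.INTER_CUBIC))
E
python3 - <<'E'
from h import *
im=cv2.imread("pics/top0.png"); crop("top",im,"pics/c1.png",320,228,100,75+20,6)
E
```

```text
(no output)
```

View pics/c1.png

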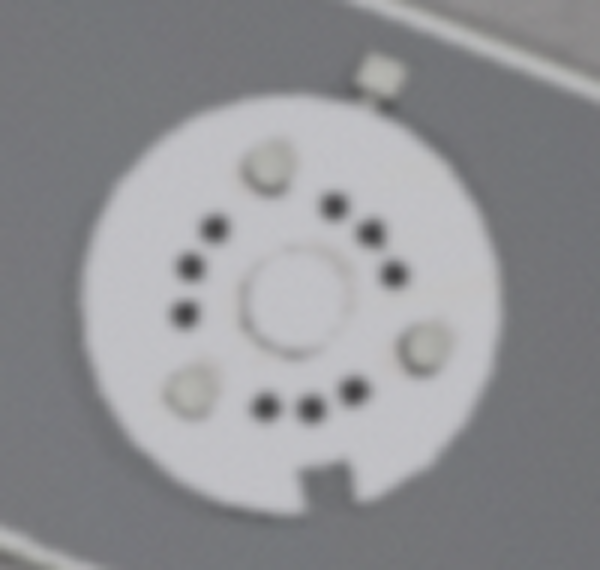

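```bash
cat >> h.py <<'E'
from scipy.optimize import least_squares
def pt(p,a,r,z): return [p[0]+r*np.cos(a),p[1]+r*np.sin(a),z]
E
python3 - <<'E'
from h import *
f=lambda a:(np.array(a)-2.5)/6+[320,228]
pix=np.vstack([f([(298,302),(383,75),(328,487),(268,164),(428,347),(190,388)]),[(321.5,204.5),(453.5,257),(414,355.5),(281,301)]])
r=np.pi/180
def model(p):
    y,t=p[2],p[3]
    P=[[p[0],p[1],.0885],pt(p,y,.077,.065),pt(p,t,.058,.0685)]
    P+=[pt(p,t+a*r,.042,.0905) for a in(180,-60+120,-60)] if 0 else []
    pegs=[pt(p,t+a*r,.042,.0905) for a in(60,180,-60)]
    q=proj("top",pegs);
    pk=pix[3:6]; pegs=[pegs[np.argmin(((q-k)**2).sum(1))] for k in pk]
    c,s=np.cos(y),np.sin(y)
    C=[[p[0]+c*a-s*b,p[1]+s*a+c*b,.045] for a,b in((.105,.14),(.105,-.14),(-.105,-.14),(-.105,.14))]
    return proj("top",np.array(P+pegs+C))
h=ray("top",*pix[0],.0885);l=ray("top",*pix[1],.065);n=ray("top",*pix[2],.0685)
y0=np.arctan2(*(l-h)[[1,0]]);t0=np.arctan2(*(n-h)[[1,0]])
s=least_squares(lambda p:(model(p)-pix).ravel()*1,[h[0],h[1],y0,t0],loss='soft_l1',diff_step=1e-6)
print(h,l,n,s.x[:2],s.x[2:]/r,"turn needed",(s.x[2]-s.x[3])/r%360)
print(np.round(model(s.x)-pix,1))
p=s.x
for a in(60,180,-60):print("peg",a,((p[3]/r+a)%360),pt(p,p[3]+a*r,.042,.09))
# scene check
im=bot.camera("scene")
for P,col in [([p[0],p[1],.0885],(0,0,255)),(pt(p,p[2],.077,.065),(255,0,0)),(pt(p,p[3],.06,.0685),(0,255,0))]+[(pt(p,p[3]+a*r,.042,.0905),(0,200,255)) for a in(60,180,-60)]:
    u=proj("scene",P)[0]; print(np.round(u,1)); cv2.circle(im,tuple(int(round(x)) for x in u),1,col,-1)
crop("scene",im,"pics/c2.png",180,190,175,130,4)
print(bot.get_obs()["clock"])
E
```

```text
[ 0.53323021 -0.07630612  0.0885    ] [ 0.60514566 -0.10452999  0.065     ] [ 0.47726284 -0.08715969  0.0685    ] [ 0.53371718 -0.07561146] [ -22.44088705 -168.86428296] turn needed 146.42339590710364
[[-0.4 -0.3]
 [ 0.3  0.1]
 [-0.2  0.2]
 [ 0.3  0.1]
 [-0.1 -0.2]
 [ 0.3  0.5]
 [-0.8 -5. ]
 [ 2.7 -0.6]
 [ 0.7  4. ]
 [-3.9  0. ]]
peg 60 251.13571704219802 [np.float64(0.5201374237950467), np.float64(-0.11535551743031792), 0.09]
peg 180 11.135717042198024 [np.float64(0.5749264256268541), np.float64(-0.06749984610210238), 0.09]
peg -60 131.13571704219802 [np.float64(0.5060876976255572), np.float64(-0.04397901433187269), 0.09]
[266.5 231.1]
[281.7 266. ]
[243.1 227.2]
[246.5 237.7]
[284.2 238.5]
[268.6 215.7]
0.85
```

View pics/c2.png

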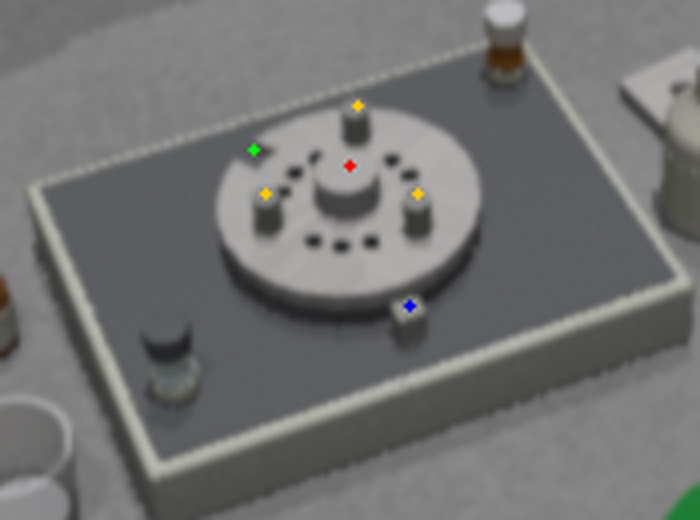

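The top crop shows the white disc with its hub at about (369,278), the notch at about (374,309) and the lug at about (383,240). My fit matches the pegs, notch and lug in both cameras. The disc needs about +146° anticlockwise. I'll go above the gap behind the peg at 251° with the fingers shut.

Emit:
move_arm([
  {"x": -6, "y": -4.6, "z": 0, "yaw": 6},
  {"x": -12, "y": -9.2, "z": 0, "yaw": 12},
  {"x": -18, "y": -13.8, "z": 0, "yaw": 18},
  {"x": -24, "y": -18.4, "z": 0, "yaw": 24},
  {"x": -30, "y": -23, "z": 0, "yaw": 30},
  {"x": -36, "y": -27.6, "z": 1, "yaw": 36},
  {"x": -42, "y": -32.2, "z": 2, "yaw": 42},
  {"x": -48.5, "y": -37.2, "z": 3, "yaw": 47},
  {"x": -48.5, "y": -37.2, "z": 6, "yaw": 47},
  {"x": -48.5, "y": -37.2, "z": 6.8, "yaw": 47},
  {"x": -48.5, "y": -37.2, "z": 6.8, "yaw": 47},
  {"x": -48.5, "y": -37.2, "z": 6.8, "yaw": 47},
  {"x": -48.5, "y": -37.2, "z": 6.8, "yaw": 47},
  {"x": -48.5, "y": -37.2, "z": 6.8, "yaw": 47},
], gripper=-1)

```text
clock: 2.6
eef_pos: [0.4939, -0.0876, 0.1409]
tool_rot: [0.587, 0.81, 0.0, 0.001]
ft_force: [0.7, -0.4, -0.4]
grip_width: -0.0001
grasp_force: 0.0
```

Run:
```python
from h import *
im=bot.camera("scene"); crop("scene",im,"pics/c3.png",180,170,175,130,4)
print(proj("scene",bot.get_obs()["eef_pos"]),(proj("scene",bot.get_obs()["eef_pos"])-[180,170])*4)
```

```text
[[245.62643159 204.96674622]] [[262.50572637 139.86698486]]
```

View pics/c3.png

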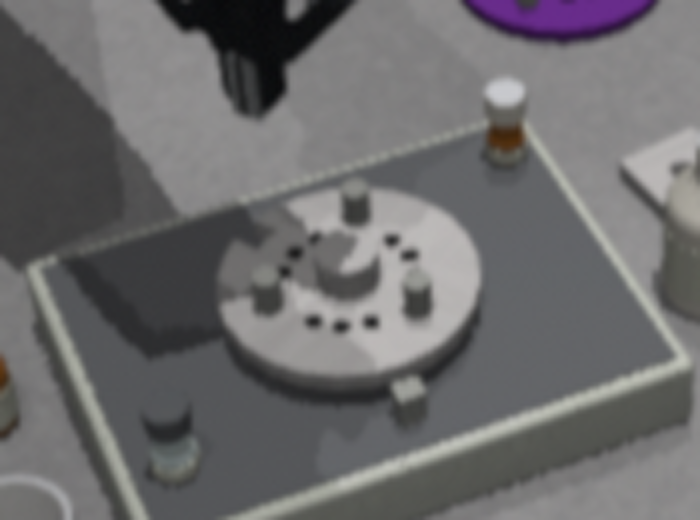

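Emit:
move_arm([
  {"z": 2},
  {"z": 4},
  {"z": 5.5},
  {"z": 6.4},
  {"z": 6.8},
  {"z": 6.8},
  {"z": 6.8},
])

```text
invalid input at $.motion[0]: expected keys x, y, z, yaw
```

Run:
```python
from h import *
o=bot.get_obs();print(o["eef_pos"],o["ft_force"],o["clock"])
im=bot.camera("scene"); crop("scene",im,"pics/c4.png",210,180,110,90,6)
C=np.array([.5337,-.0756]);r=np.pi/180
q=o["tool_rot"];ph=2*np.arctan2(q[1],q[0])/r-90;print("phi",ph)
p0=o["eef_pos"][:2];xh=np.array([np.cos((ph+90)*r),np.sin((ph+90)*r)]);yh=np.array([np.cos(ph*r),np.sin(ph*r)])
for d in range(0,181,6):
    a=(ph+180+d)*r; t=C+.042*np.array([np.cos(a),np.sin(a)])-p0
    print("deg",d,"x %.2f y %.2f yaw %d"%(t@xh*100,t@yh*100,-d))
```

```text
[ 0.49394818 -0.0877432   0.14083182] [-0.7208915  -0.04446517 -0.46893423] 2.65
phi 18.134487376135922
deg 0 x -0.08 y -0.04 yaw 0
deg 6 x -0.52 y -0.02 yaw -6
deg 12 x -0.96 y 0.05 yaw -12
deg 18 x -1.38 y 0.16 yaw -18
deg 24 x -1.79 y 0.32 yaw -24
deg 30 x -2.18 y 0.52 yaw -30
deg 36 x -2.55 y 0.76 yaw -36
deg 42 x -2.89 y 1.03 yaw -42
deg 48 x -3.20 y 1.35 yaw -48
deg 54 x -3.48 y 1.69 yaw -54
deg 60 x -3.72 y 2.06 yaw -60
deg 66 x -3.92 y 2.45 yaw -66
deg 72 x -4.08 y 2.86 yaw -72
deg 78 x -4.19 y 3.28 yaw -78
deg 84 x -4.26 y 3.72 yaw -84
deg 90 x -4.28 y 4.16 yaw -90
deg 96 x -4.26 y 4.59 yaw -96
deg 102 x -4.19 y 5.03 yaw -102
deg 108 x -4.08 y 5.45 yaw -108
deg 114 x -3.92 y 5.86 yaw -114
deg 120 x -3.72 y 6.26 yaw -120
deg 126 x -3.48 y 6.62 yaw -126
deg 132 x -3.20 y 6.97 yaw -132
deg 138 x -2.89 y 7.28 yaw -138
deg 144 x -2.55 y 7.55 yaw -144
deg 150 x -2.18 y 7.79 yaw -150
deg 156 x -1.79 y 7.99 yaw -156
deg 162 x -1.38 y 8.15 yaw -162
deg 168 x -0.96 y 8.26 yaw -168
deg 174 x -0.52 y 8.33 yaw -174
deg 180 x -0.08 y 8.36 yaw -180
```

View pics/c4.png

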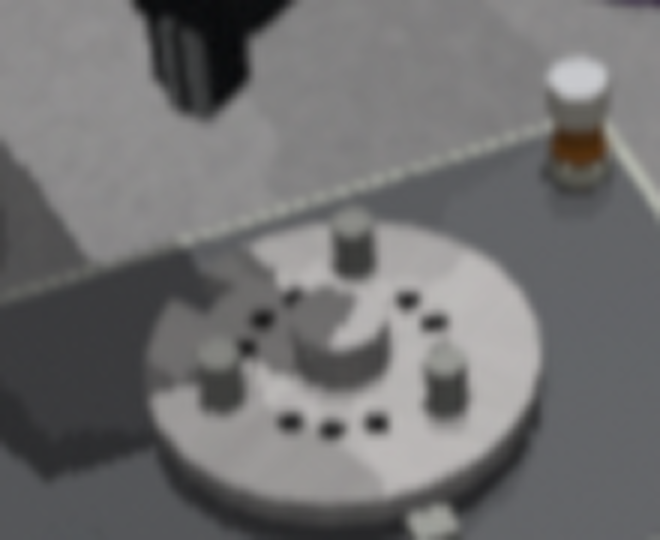

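Emit:
move_arm([
  {"x": 0, "y": 0, "yaw": 0, "z": 2},
  {"x": 0, "y": 0, "yaw": 0, "z": 4},
  {"x": 0, "y": 0, "yaw": 0, "z": 5.5},
  {"x": 0, "y": 0, "yaw": 0, "z": 6.4},
  {"x": 0, "y": 0, "yaw": 0, "z": 6.8},
  {"x": 0, "y": 0, "yaw": 0, "z": 6.8},
  {"x": 0, "y": 0, "yaw": 0, "z": 6.8},
])

```text
clock: 3.58
eef_pos: [0.4942, -0.0888, 0.0724]
tool_rot: [0.588, 0.809, 0.0, 0.001]
ft_force: [-0.3, 0.2, -1.1]
grip_width: 0.0005
grasp_force: 0.0
```

Run:
```python
from h import *
o=bot.get_obs();print(o["eef_pos"],o["ft_force"],o["clock"])
im=bot.camera("scene"); crop("scene",im,"pics/c5.png",210,180,110,90,6)
```

```text
[ 0.4941893  -0.08882596  0.07244434] [-0.27856528  0.23777361 -1.06170256] 3.575
```

View pics/c5.png

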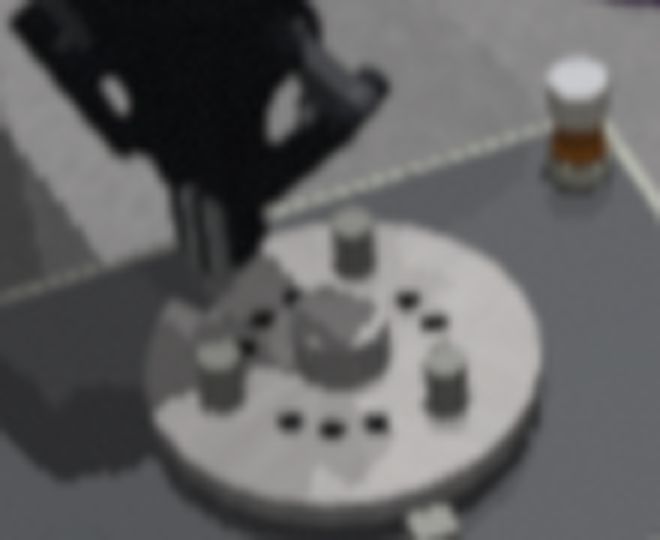

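The fingertip stands free in the gap, just above the disc at about (247,225), well below the peg tops. I'll push round along the arc.

Emit:
move_arm([
  {"x": -0.44, "y": 0.02, "z": 0, "yaw": -6},
  {"x": -0.87, "y": 0.09, "z": 0, "yaw": -12},
  {"x": -1.3, "y": 0.21, "z": 0, "yaw": -18},
  {"x": -1.71, "y": 0.36, "z": 0, "yaw": -24},
  {"x": -2.1, "y": 0.56, "z": 0, "yaw": -30},
  {"x": -2.47, "y": 0.8, "z": 0, "yaw": -36},
  {"x": -2.81, "y": 1.08, "z": 0, "yaw": -42},
  {"x": -3.12, "y": 1.39, "z": 0, "yaw": -48},
  {"x": -3.4, "y": 1.73, "z": 0, "yaw": -54},
  {"x": -3.64, "y": 2.1, "z": 0, "yaw": -60},
  {"x": -3.84, "y": 2.49, "z": 0, "yaw": -66},
  {"x": -3.99, "y": 2.9, "z": 0, "yaw": -72},
  {"x": -4.11, "y": 3.33, "z": 0, "yaw": -78},
  {"x": -4.18, "y": 3.76, "z": 0, "yaw": -84},
  {"x": -4.2, "y": 4.2, "z": 0, "yaw": -90},
  {"x": -4.18, "y": 4.64, "z": 0, "yaw": -96},
  {"x": -4.11, "y": 5.07, "z": 0, "yaw": -102},
  {"x": -3.99, "y": 5.5, "z": 0, "yaw": -108},
  {"x": -3.99, "y": 5.5, "z": 0, "yaw": -108},
])

```text
clock: 6.0
eef_pos: [0.5588, -0.1096, 0.0723]
tool_rot: [-0.309, 0.951, -0.0, 0.0]
ft_force: [-0.0, -0.0, -0.2]
grip_width: -0.0
grasp_force: 0.0
```

Run:
```python
from h import *
o=bot.get_obs();print(o["eef_pos"],o["ft_force"],o["clock"],o["joint_pos"])
q=o["tool_rot"];r=np.pi/180;print("phi",2*np.arctan2(q[1],q[0])/r-90)
im=bot.camera("scene");im2=bot.camera("top")
a=cv2.resize(im[180:290,210:320],None,fx=3.6,fy=3.6,interpolation=2);b=cv2.resize(im2[225:335,315:425],None,fx=3.6,fy=3.6,interpolation=2)
cv2.imwrite("pics/c6.png",np.hstack([a,b]))
```

```text
[ 0.55880784 -0.10958903  0.07225532] [-0.00428416 -0.02556392 -0.21961743] 6.0 [-1.93656101e-01  4.66448037e-01 -3.38967080e-02  1.06963881e+00
  2.78009072e-06 -8.21540332e-01]
phi 125.97511656081906
```

View pics/c6.png

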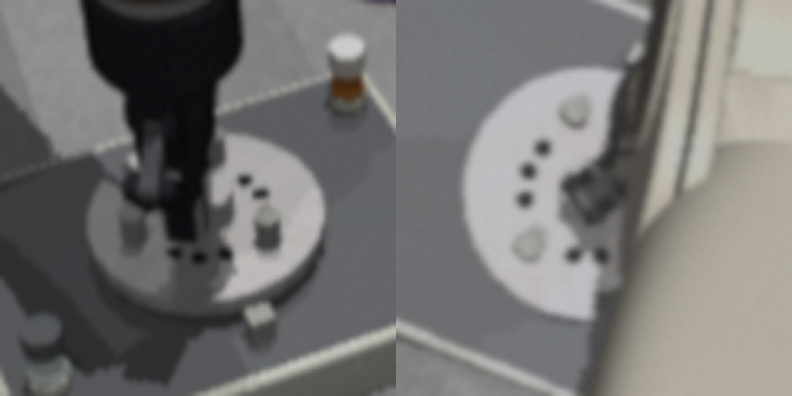

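Run:
```python
from h import *
for z in(.0685,.0724,.08,.085,.09,.095,.1): print(z,proj("scene",[.4942,-.0888,z])[0],proj("scene",[.5588,-.1096,z])[0],(proj("scene",[.5588,-.1096,z])[0]-[210,180])*3.6,(proj("top",[.5588,-.1096,z])[0]-[315,225])*3.6+[396,0])
im=bot.camera("scene")[180:290,200:320];cv2.imwrite("pics/c7.png",cv2.resize(im,None,fx=6,fy=6*600/660,interpolation=2))
im=bot.camera("scene")
```

```text
0.0685 [248.89634253 232.21116102] [263.21804505 253.89971657] [191.58496219 266.03897966] [652.83450591 143.00404548]
0.0724 [248.71037058 230.82043853] [263.06023213 252.50970398] [191.01683567 261.03493432] [653.61972493 142.54470647]
0.08 [248.34542184 228.09130431] [262.75046033 249.78124108] [189.90165719 251.2124679 ] [655.16520367 141.6406292 ]
0.085 [248.10347327 226.28198131] [262.54503231 247.97183582] [189.16211632 244.69860893] [656.19315969 141.03929341]
0.09 [247.86004    224.46155559] [262.33829551 246.15090281] [188.41786383 238.14325011] [657.23013682 140.43268044]
0.095 [247.61510833 222.62992463] [262.13023737 244.31833154] [187.66885455 231.54599355] [658.27625431 139.82072052]
0.1 [247.36866439 220.78698466] [261.9208452  242.47401009] [186.91504272 224.90643631] [659.33163356 139.20334264]
```

View pics/c7.png

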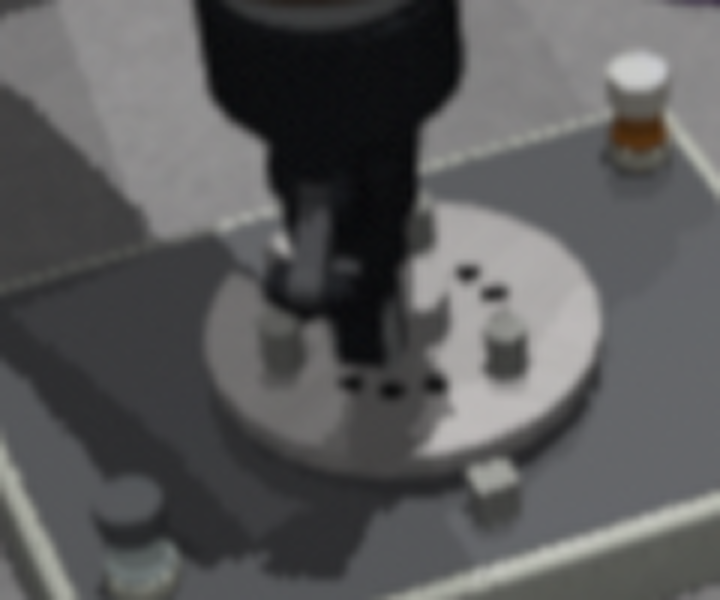

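The tip's projected height is about 0.09 m, so the shut fingertips sit about 17 mm behind the reported TCP. The finger passed over the peg and the disc did not turn. I'll unwind the wrist here, then come down in steps watching the force.

Emit:
move_arm([
  {"x": 0, "y": 0, "z": 0, "yaw": 10},
  {"x": 0, "y": 0, "z": 0, "yaw": 20},
  {"x": 0, "y": 0, "z": 0, "yaw": 30},
  {"x": 0, "y": 0, "z": 0, "yaw": 40},
  {"x": 0, "y": 0, "z": 0, "yaw": 50},
  {"x": 0, "y": 0, "z": 0, "yaw": 60},
  {"x": 0, "y": 0, "z": 0, "yaw": 70},
  {"x": 0, "y": 0, "z": 0, "yaw": 80},
  {"x": 0, "y": 0, "z": 0, "yaw": 90},
  {"x": 0, "y": 0, "z": 0, "yaw": 100},
  {"x": 0, "y": 0, "z": 0, "yaw": 110},
  {"x": 0, "y": 0, "z": 0, "yaw": 120},
  {"x": 0, "y": 0, "z": 0, "yaw": 130},
  {"x": 0, "y": 0, "z": 0, "yaw": 140},
  {"x": 0, "y": 0, "z": 0, "yaw": 150},
  {"x": 0, "y": 0, "z": 0, "yaw": 160},
  {"x": 0, "y": 0, "z": 0, "yaw": 170},
  {"x": 0, "y": 0, "z": 0, "yaw": 180},
  {"x": 0, "y": 0, "z": 0.3, "yaw": 180},
  {"x": 0, "y": 0, "z": 0.3, "yaw": 180},
])

```text
clock: 8.7
eef_pos: [0.558, -0.1096, 0.0686]
tool_rot: [0.951, 0.31, -0.0, -0.0]
ft_force: [-0.4, -0.6, 0.0]
grip_width: -0.0003
grasp_force: 0.0
```

Emit:
move_arm([
  {"x": 0, "y": 0, "z": 0.2, "yaw": 0},
  {"x": 0, "y": 0, "z": 0.4, "yaw": 0},
  {"x": 0, "y": 0, "z": 0.4, "yaw": 0},
])

```text
clock: 9.07
eef_pos: [0.5581, -0.1095, 0.0646]
tool_rot: [0.951, 0.309, -0.0, -0.0]
ft_force: [0.1, -0.2, 0.2]
grip_width: -0.0002
grasp_force: 0.0
```

No contact below disc-face level, which confirms the offset. I'll go a bit deeper.

Emit:
move_arm([
  {"x": 0, "y": 0, "z": 0.2, "yaw": 0},
  {"x": 0, "y": 0, "z": 0.4, "yaw": 0},
  {"x": 0, "y": 0, "z": 0.6, "yaw": 0},
  {"x": 0, "y": 0, "z": 0.6, "yaw": 0},
])

```text
clock: 9.57
eef_pos: [0.5581, -0.1096, 0.0586]
tool_rot: [0.951, 0.309, -0.0, -0.0]
ft_force: [-0.0, 0.5, -0.0]
grip_width: 0.0
grasp_force: 0.0
```

Run:
```python
from h import *
o=bot.get_obs();print(o["eef_pos"],o["ft_force"],o["clock"])
C=np.array([.5337,-.0756]);r=np.pi/180
q=o["tool_rot"];ph=2*np.arctan2(q[1],q[0])/r-90;p0=o["eef_pos"][:2]
xh=np.array([np.cos((ph+90)*r),np.sin((ph+90)*r)]);yh=np.array([np.cos(ph*r),np.sin(ph*r)])
a0=np.arctan2(*(p0-C)[::-1])/r;print("phi",ph,"ang",a0)
for d in range(0,187,6):
    a=(ph+d)*r; t=C+.042*np.array([np.cos(a),np.sin(a)])-p0
    print('{"x": %.2f, "y": %.2f, "z": 0, "yaw": %d},'%(t@xh*100*-1*(-1),t@yh*100,-d))
im=bot.camera("scene")[180:290,200:320];cv2.imwrite("pics/c8.png",cv2.resize(im,None,fx=6,fy=6*600/660,interpolation=2))
```

```text
[ 0.55812076 -0.10955828  0.05863396] [-0.02285507  0.53166631 -0.04739777] 9.575
phi -53.96538825935142 ang -54.27857133158213
{"x": 0.02, "y": 0.02, "z": 0, "yaw": 0},
{"x": 0.46, "y": -0.01, "z": 0, "yaw": -6},
{"x": 0.90, "y": -0.07, "z": 0, "yaw": -12},
{"x": 1.32, "y": -0.19, "z": 0, "yaw": -18},
{"x": 1.73, "y": -0.35, "z": 0, "yaw": -24},
{"x": 2.12, "y": -0.55, "z": 0, "yaw": -30},
{"x": 2.49, "y": -0.78, "z": 0, "yaw": -36},
{"x": 2.83, "y": -1.06, "z": 0, "yaw": -42},
{"x": 3.14, "y": -1.37, "z": 0, "yaw": -48},
{"x": 3.42, "y": -1.71, "z": 0, "yaw": -54},
{"x": 3.66, "y": -2.08, "z": 0, "yaw": -60},
{"x": 3.86, "y": -2.47, "z": 0, "yaw": -66},
{"x": 4.02, "y": -2.88, "z": 0, "yaw": -72},
{"x": 4.13, "y": -3.31, "z": 0, "yaw": -78},
{"x": 4.20, "y": -3.74, "z": 0, "yaw": -84},
{"x": 4.22, "y": -4.18, "z": 0, "yaw": -90},
{"x": 4.20, "y": -4.62, "z": 0, "yaw": -96},
{"x": 4.13, "y": -5.06, "z": 0, "yaw": -102},
{"x": 4.02, "y": -5.48, "z": 0, "yaw": -108},
{"x": 3.86, "y": -5.89, "z": 0, "yaw": -114},
{"x": 3.66, "y": -6.28, "z": 0, "yaw": -120},
{"x": 3.42, "y": -6.65, "z": 0, "yaw": -126},
{"x": 3.14, "y": -6.99, "z": 0, "yaw": -132},
{"x": 2.83, "y": -7.30, "z": 0, "yaw": -138},
{"x": 2.49, "y": -7.58, "z": 0, "yaw": -144},
{"x": 2.12, "y": -7.82, "z": 0, "yaw": -150},
{"x": 1.73, "y": -8.02, "z": 0, "yaw": -156},
{"x": 1.32, "y": -8.18, "z": 0, "yaw": -162},
{"x": 0.90, "y": -8.29, "z": 0, "yaw": -168},
{"x": 0.46, "y": -8.36, "z": 0, "yaw": -174},
{"x": 0.02, "y": -8.38, "z": 0, "yaw": -180},
{"x": -0.42, "y": -8.36, "z": 0, "yaw": -186},
```

View pics/c8.png

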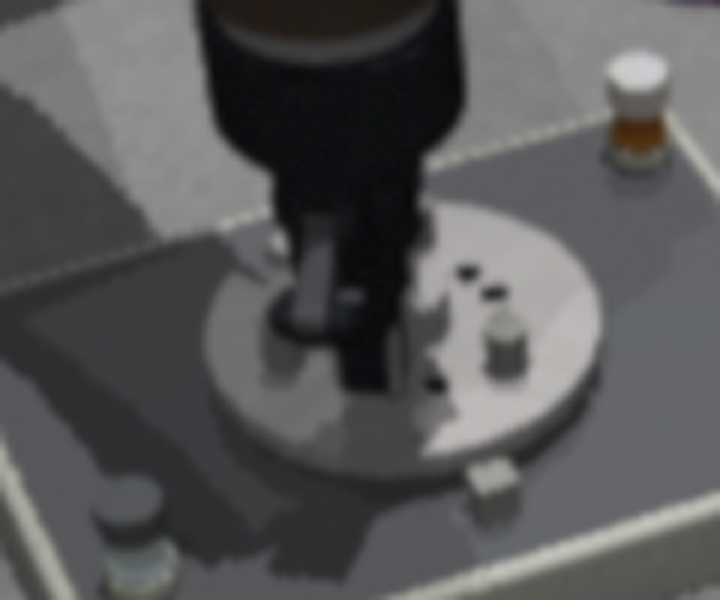

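The fingertip is now down among the pegs, at about (261,251), clear of everything. I'll push on the peg at 11°, along the arc.

Emit:
move_arm([
  {"x": 0.46, "y": -0.01, "z": 0, "yaw": -6},
  {"x": 0.9, "y": -0.07, "z": 0, "yaw": -12},
  {"x": 1.32, "y": -0.19, "z": 0, "yaw": -18},
  {"x": 1.73, "y": -0.35, "z": 0, "yaw": -24},
  {"x": 2.12, "y": -0.55, "z": 0, "yaw": -30},
  {"x": 2.49, "y": -0.78, "z": 0, "yaw": -36},
  {"x": 2.83, "y": -1.06, "z": 0, "yaw": -42},
  {"x": 3.14, "y": -1.37, "z": 0, "yaw": -48},
  {"x": 3.42, "y": -1.71, "z": 0, "yaw": -54},
  {"x": 3.66, "y": -2.08, "z": 0, "yaw": -60},
  {"x": 3.66, "y": -2.08, "z": 0, "yaw": -60},
])

```text
clock: 11.0
eef_pos: [0.5757, -0.0712, 0.059]
tool_rot: [0.669, 0.743, -0.0, 0.0]
ft_force: [-0.8, -1.3, -0.6]
grip_width: 0.0001
grasp_force: 0.1
```

```bash
cat >> h.py <<'E'
C0=np.array([.5337,-.0756]);RD=np.pi/180
def nextrows(ds,z=0):
    o=bot.get_obs();q=o["tool_rot"];ph=2*np.arctan2(q[1],q[0])/RD-90;p0=o["eef_pos"][:2]
    a0=np.arctan2(*(p0-C0)[::-1])/RD
    print(o["eef_pos"].round(4),o["ft_force"].round(1),o["clock"],"phi",round(ph,1),"ang",round(a0,1),"q6",round(o["joint_pos"][5],2))
    xh=np.array([np.cos((ph+90)*RD),np.sin((ph+90)*RD)]);yh=np.array([np.cos(ph*RD),np.sin(ph*RD)])
    for d in ds:
        t=C0+.042*np.array([np.cos((a0+d)*RD),np.sin((a0+d)*RD)])-p0
        print('{"x": %.2f, "y": %.2f, "z": 0, "yaw": %d},'%(t@xh*100,t@yh*100,-d),end="")
    print()
# disc angle from dark marks: darkness at r=28..30 ring against angle, and grey-level on the rim for the notch
def ring(c,im,rad,z,C=C0):
    a=np.arange(0,360,1.);P=np.c_[C[0]+rad*np.cos(a*RD),C[1]+rad*np.sin(a*RD),np.full(360,z)]
    uv=proj(c,P).astype(np.float32);return cv2.remap(im,uv[:,0],uv[:,1],1).reshape(360,-1)
E
python3 - <<'E'
from h import *
nextrows(range(6,115,6))
i0=cv2.imread("pics/top0.png");i1=bot.camera("top");s0=cv2.imread("pics/scene0.png");s1=bot.camera("scene")
for n,c,a,b in(("top","top",i0,i1),("scene","scene",s0,s1)):
    for rr,z in((.060,.0685),(.029,.0685)):
        for im in(a,b): print(n,rr,ring(c,im,rr,z).mean(1)[::6].astype(int))
E
```

```text
[ 0.5757 -0.0712  0.059 ] [-0.8 -1.3 -0.6] 11.0 phi 6.0 ang 6.0 q6 1.34
{"x": 0.44, "y": -0.05, "z": 0, "yaw": -6},{"x": 0.87, "y": -0.12, "z": 0, "yaw": -12},{"x": 1.30, "y": -0.23, "z": 0, "yaw": -18},{"x": 1.71, "y": -0.39, "z": 0, "yaw": -24},{"x": 2.10, "y": -0.59, "z": 0, "yaw": -30},{"x": 2.47, "y": -0.83, "z": 0, "yaw": -36},{"x": 2.81, "y": -1.10, "z": 0, "yaw": -42},{"x": 3.12, "y": -1.42, "z": 0, "yaw": -48},{"x": 3.40, "y": -1.76, "z": 0, "yaw": -54},{"x": 3.64, "y": -2.13, "z": 0, "yaw": -60},{"x": 3.84, "y": -2.52, "z": 0, "yaw": -66},{"x": 3.99, "y": -2.93, "z": 0, "yaw": -72},{"x": 4.11, "y": -3.35, "z": 0, "yaw": -78},{"x": 4.18, "y": -3.79, "z": 0, "yaw": -84},{"x": 4.20, "y": -4.23, "z": 0, "yaw": -90},{"x": 4.18, "y": -4.66, "z": 0, "yaw": -96},{"x": 4.11, "y": -5.10, "z": 0, "yaw": -102},{"x": 3.99, "y": -5.52, "z": 0, "yaw": -108},{"x": 3.84, "y": -5.93, "z": 0, "yaw": -114},
top 0.06 [194 193 192 192 193 194 193 192 193 193 192 192 192 192 193 191 192 193
 193 192 192 192 192 192 192 193 193 194 193 193 191 123 111 131 194 193
 193 194 193 193 193 192 194 193 1
[... 1154 characters left out ...]
66  12  12  11
  12  12  14  13  14  19  19  79  92 109 107 106 109 107 107 107  91  72
  68 106 105  88  85  84  84  83  83  84  85  83  82  80  94 106  83  83
  82  82  82  83  84  85]
scene 0.029 [169 167 154 123 103 123 138 137 140 152 135  84  87 131 142  95  66 117
 160 169 166 164 164 164 167 168 167 164 150 128 141 153 118 112 138 157
 147 138 154 166 167 165 167 171 170 164 158 144 150 164 158 137 141 159
 163 133 128 149 167 168]
scene 0.029 [ 80  63  49  57  61  58  55  52  50  47  44  37  30  23  24  34  30  19
  25  46  75  94  97  96 100 106 108 108 109 109  99  78  84  99 101  88
  89 100 107 104  98  92  90  95 103 105  96  86  82  77  67  66  79  79
  63  53  70  80  73  73]
```

Emit:
move_arm([
  {"x": 0.44, "y": -0.05, "z": 0, "yaw": -6},
  {"x": 0.87, "y": -0.1, "z": 0, "yaw": -12},
  {"x": 1.3, "y": -0.21, "z": 0, "yaw": -18},
  {"x": 1.71, "y": -0.37, "z": 0, "yaw": -24},
  {"x": 2.1, "y": -0.57, "z": 0, "yaw": -30},
  {"x": 2.47, "y": -0.81, "z": 0, "yaw": -36},
  {"x": 2.81, "y": -1.08, "z": 0, "yaw": -42},
  {"x": 3.12, "y": -1.4, "z": 0, "yaw": -48},
  {"x": 3.4, "y": -1.74, "z": 0, "yaw": -54},
  {"x": 3.64, "y": -2.11, "z": 0, "yaw": -60},
  {"x": 3.84, "y": -2.5, "z": 0, "yaw": -66},
  {"x": 3.99, "y": -2.91, "z": 0, "yaw": -72},
  {"x": 4.11, "y": -3.34, "z": 0, "yaw": -78},
  {"x": 4.18, "y": -3.77, "z": 0, "yaw": -84},
  {"x": 4.2, "y": -4.21, "z": 0, "yaw": -90},
  {"x": 4.18, "y": -4.65, "z": 0, "yaw": -96},
  {"x": 4.11, "y": -5.08, "z": 0, "yaw": -102},
  {"x": 3.99, "y": -5.51, "z": 0, "yaw": -108},
  {"x": 3.99, "y": -5.51, "z": 0, "yaw": -108},
])

```text
clock: 13.48
eef_pos: [0.5167, -0.0375, 0.0591]
tool_rot: [-0.207, 0.978, 0.0, 0.0]
ft_force: [-0.5, -0.2, -0.3]
grip_width: 0.0003
grasp_force: 0.0
```

Run:
```python
from h import *
nextrows([2,4,6,8,10,12,14,16,18,20])
i1=bot.camera("top");s1=bot.camera("scene")
for c,im in(("top",i1),("scene",s1)):
    for rr,z in((.060,.0685),(.029,.0685)): print(c,rr,ring(c,im,rr,z).mean(1)[::4].astype(int))
```

```text
[ 0.5167 -0.0375  0.0591] [-0.5 -0.2 -0.3] 13.475 phi 113.9 ang 114.0 q6 -0.49
{"x": 0.15, "y": 0.02, "z": 0, "yaw": -2},{"x": 0.29, "y": 0.02, "z": 0, "yaw": -4},{"x": 0.44, "y": 0.00, "z": 0, "yaw": -6},{"x": 0.58, "y": -0.02, "z": 0, "yaw": -8},{"x": 0.73, "y": -0.04, "z": 0, "yaw": -10},{"x": 0.87, "y": -0.07, "z": 0, "yaw": -12},{"x": 1.02, "y": -0.10, "z": 0, "yaw": -14},{"x": 1.16, "y": -0.14, "z": 0, "yaw": -16},{"x": 1.30, "y": -0.18, "z": 0, "yaw": -18},{"x": 1.44, "y": -0.23, "z": 0, "yaw": -20},
top 0.06 [122 123 127 130 134 139 143 147 152 156 161 160 145 126 143 165 171 171
 172 170 167 163 162 165 170 172 172 172 171 162 159 167 175 172 150 143
 149 155 159 161 162 163 164 164 164 163 163 161 158 154 149 143 133 134
 139 128 162 181 179 169 143 108 108 134 151 162 166 167 167 165 161 151
 134 112 124 158 170 168 159 125 107 137 141 137 134 129 127 124 122 121]
top 0.029 [177 177 178 178 178 180 180 180 182 182 183 184 185 186 186 188 189 189
 189 190 190 189 190 190 186 178 170 170 171 174 176 178 179 181 181 182
 181 180 181 179 179 178 179 179 178 179 179 179 179 179
[... 218 characters left out ...]
9 170 173 174 173 172 172 168
 164 164 160 159 157 136 102  75  67  64  49  53  37  13  13  13  53  86
  85  83  99 102 101 101 103 105 104 104 105 108 108 108 108  97  84  93
 135 156 155 154 154 155 154 153 153 153 154 154 153 153 154 151 150 153
 155 152 150 151 150 134  72  65  61  96 152 153 156 154 156 154 154 156]
scene 0.029 [152 151 151 150 151 147 142 126 113 110 115 118 112 109 111 123 122 107
  72  48  40  55  68  64  50  32  26  37  59  70  70  69  69  69  68  69
  70  72  75  78  82  85  85  79  61  59  74  90  99  95  85  83  87  96
 104  99  94  91  91  88  86  85  89 102 115 126 136 145 151 152 150 147
 146 140 146 151 151 145 127 122 133 146 152 146 130 122 131 145 151 153]
```

```bash
cat >> h.py <<'E'
def notch(a0,a1,im=None,c="scene"):
    im=bot.camera(c) if im is None else im
    for rr in(.056,.060,.063):
        w=ring(c,im,rr,.0685).mean(1)[np.arange(a0,a1)%360]; d=np.clip(np.percentile(w,80)-w-25,0,60)
        print(c,rr,round((d*np.arange(a0,a1)).sum()/d.sum(),1),round(d.sum()/d.max(),1),end="; ")
    print()
E
python3 - <<'E'
from h import *
notch(175,210,cv2.imread("pics/scene0.png"));notch(175,210,cv2.imread("pics/top0.png"),"top")
notch(300,335)
E
```

```text
scene 0.056 192.5 12.6; scene 0.06 192.3 11.4; scene 0.063 192.2 11.2; 
top 0.056 191.6 14.6; top 0.06 191.6 13.3; top 0.063 191.7 11.5; 
scene 0.056 317.1 13.7; scene 0.06 317.0 13.7; scene 0.063 317.1 13.5;
```

Emit:
move_arm([
  {"x": 0.29, "y": 0, "z": 0, "yaw": -4},
  {"x": 0.58, "y": -0.04, "z": 0, "yaw": -8},
  {"x": 0.87, "y": -0.09, "z": 0, "yaw": -12},
  {"x": 1.16, "y": -0.16, "z": 0, "yaw": -16},
  {"x": 1.3, "y": -0.2, "z": 0, "yaw": -18},
  {"x": 1.3, "y": -0.2, "z": 0, "yaw": -18},
  {"x": 1.3, "y": -0.2, "z": 0, "yaw": -18},
])

```text
clock: 14.5
eef_pos: [0.5058, -0.0444, 0.0589]
tool_rot: [-0.358, 0.934, -0.0, 0.0]
ft_force: [1.1, 0.3, 0.0]
grip_width: 0.0002
grasp_force: 0.5
```

Run:
```python
from h import *
notch(320,355)
s=bot.camera("scene");print(ring("scene",s,.06,.0685).mean(1)[315:360:1].astype(int))
nextrows([1,2,3,4,5])
```

```text
scene 0.056 334.1 13.6; scene 0.06 333.9 14.2; scene 0.063 333.7 13.5; 
[150 150 150 150 150 149 149 149 148 146 135 121  98  80  67  63  62  60
  59  58  56  55  54  57  63  83 103 125 142 148 152 154 157 163 170 174
 178 179 180 181 181 180 180 180 180]
[ 0.5059 -0.0444  0.059 ] [0.8 1.2 0. ] 14.6 phi 132.0 ang 131.8 q6 -0.82
{"x": 0.07, "y": 0.02, "z": 0, "yaw": -1},{"x": 0.15, "y": 0.02, "z": 0, "yaw": -2},{"x": 0.22, "y": 0.02, "z": 0, "yaw": -3},{"x": 0.29, "y": 0.01, "z": 0, "yaw": -4},{"x": 0.37, "y": 0.01, "z": 0, "yaw": -5},
```

Emit:
move_arm([
  {"x": 0.15, "y": 0, "z": 0, "yaw": -2},
  {"x": 0.27, "y": 0, "z": 0, "yaw": -4},
  {"x": 0.27, "y": 0, "z": 0, "yaw": -4},
  {"x": 0.27, "y": 0, "z": 0, "yaw": -4},
])

```text
clock: 15.1
eef_pos: [0.5036, -0.0464, 0.0589]
tool_rot: [-0.391, 0.92, -0.0, -0.0]
ft_force: [-0.0, 1.8, 0.5]
grip_width: 0.0
grasp_force: 0.4
```

Run:
```python
from h import *
notch(320,358);nextrows([-30])
```

```text
scene 0.056 337.1 16.2; scene 0.06 337.6 15.7; scene 0.063 337.7 14.1; 
[ 0.5036 -0.0464  0.0589] [0.9 0.1 0.3] 15.15 phi 136.0 ang 135.9 q6 -0.9
{"x": -2.10, "y": -0.56, "z": 0, "yaw": 30},
```

Emit:
move_arm([
  {"x": -0.5, "y": 0, "z": 0, "yaw": 0},
  {"x": -0.6, "y": 0, "z": 0, "yaw": 0},
  {"x": -0.6, "y": 0, "z": -3, "yaw": 0},
  {"x": -0.6, "y": 0, "z": -6, "yaw": 0},
  {"x": -0.6, "y": 0, "z": -10, "yaw": 0},
  {"x": -5, "y": 4.4, "z": -12, "yaw": 0},
  {"x": -9, "y": 8.8, "z": -12, "yaw": 0},
  {"x": -13.5, "y": 13, "z": -12, "yaw": 0},
  {"x": -18, "y": 17.4, "z": -12, "yaw": 0},
  {"x": -18, "y": 17.4, "z": -12, "yaw": 0},
  {"x": -18, "y": 17.4, "z": -12, "yaw": 0},
])

```text
clock: 16.52
eef_pos: [0.5029, 0.204, 0.1785]
tool_rot: [-0.391, 0.92, -0.0, -0.001]
ft_force: [0.1, -0.8, 0.0]
grip_width: -0.0003
grasp_force: 0.0
```

Run:
```python
from h import *
t=bot.camera("top");s=bot.camera("scene")
notch(320,355,s);notch(320,355,t,"top");cv2.imwrite("pics/t2.png",t)
print(ring("top",t,.06,.0685).mean(1)[315:360].astype(int))
print("hub/lug bright profile top r=.077 z=.065",ring("top",t,.077,.065).mean(1)[320:360].astype(int))
print("scene lug",ring("scene",s,.077,.065).mean(1)[320:360].astype(int))
b=bot.get_obs();print(b["eef_pos"],b["clock"])
# disc centre from bright blob in top at z .0685
g=t[238:320,325:412].min(2);m=(g>150).astype(np.uint8);n,l,st,ce=cv2.connectedComponentsWithStats(m)
k=1+np.argmax(st[1:,4]);cs,_=cv2.findContours((l==k).astype(np.uint8),0,1);c=cv2.convexHull(max(cs,key=len))
e=cv2.fitEllipse(c);print(e,ray("top",e[0][0]+325,e[0][1]+238,.0685))
```

```text
scene 0.056 337.7 15.0; scene 0.06 337.9 14.8; scene 0.063 337.8 13.7; 
top 0.056 339.2 12.2; top 0.06 339.3 10.6; top 0.063 339.4 9.8; 
[200 200 200 199 198 199 200 200 199 199 199 199 198 196 189 179 163 145
 132 121 121 129 139 149 153 152 142 130 122 114 124 137 155 172 185 194
 199 200 201 200 200 200 200 200 200]
hub/lug bright profile top r=.077 z=.065 [120 120 120 121 121 121 122 121 120 120 120 121 127 142 158 171 179 183
 184 184 182 179 169 152 134 121 116 119 120 121 122 122 121 121 121 121
 121 121 122 122]
scene lug [ 39  38  38  38  39  42  51  65  77  76  76  85 113 135 147 147 147 147
 148 147 143 134 106  77  51  41  39  42  44  47  51  53  57  59  61  64
  66  68  71  73]
[0.50332896 0.2028014  0.17876317] 16.625
((43.64773178100586, 40.043556213378906), (69.370849609375, 70.45305633544922), 131.73411560058594) [ 0.5337876  -0.07671389  0.0685    ]
```

The notch is centred on the pin. In the top view the pin shows in mid-slot, and the notch-to-lug error is under 1° in both views. Now I'll go over the hub and press.

Emit:
move_arm([
  {"x": 4.5, "y": -5.4, "z": 0, "yaw": 0},
  {"x": 9, "y": -10.8, "z": 0, "yaw": 0},
  {"x": 13.5, "y": -16.2, "z": 0, "yaw": 0},
  {"x": 18, "y": -21.6, "z": 0, "yaw": 0},
  {"x": 18, "y": -21.6, "z": 0, "yaw": 0},
  {"x": 18, "y": -21.6, "z": 4, "yaw": 0},
  {"x": 18, "y": -21.6, "z": 8, "yaw": 0},
  {"x": 18, "y": -21.6, "z": 9.4, "yaw": 0},
  {"x": 18, "y": -21.6, "z": 9.4, "yaw": 0},
  {"x": 18, "y": -21.6, "z": 9.4, "yaw": 0},
])

```text
clock: 17.88
eef_pos: [0.5352, -0.0759, 0.0866]
tool_rot: [-0.391, 0.92, -0.001, 0.001]
ft_force: [0.6, -0.7, -0.1]
grip_width: 0.0001
grasp_force: 0.0
```

Emit:
move_arm([
  {"x": 0, "y": 0, "z": 0.3, "yaw": 0},
  {"x": 0, "y": 0, "z": 0.6, "yaw": 0},
  {"x": 0, "y": 0, "z": 0.9, "yaw": 0},
  {"x": 0, "y": 0, "z": 1.2, "yaw": 0},
  {"x": 0, "y": 0, "z": 1.2, "yaw": 0},
])

```text
clock: 18.5
eef_pos: [0.5335, -0.0754, 0.0725]
tool_rot: [-0.391, 0.92, 0.0, -0.0]
ft_force: [-0.7, -0.5, 0.2]
grip_width: 0.0
grasp_force: 0.0
```

Emit:
move_arm([
  {"x": 0, "y": 0, "z": 0.15, "yaw": 0},
  {"x": 0, "y": 0, "z": 0.3, "yaw": 0},
  {"x": 0, "y": 0, "z": 0.45, "yaw": 0},
  {"x": 0, "y": 0, "z": 0.6, "yaw": 0},
  {"x": 0, "y": 0, "z": 0.6, "yaw": 0},
])

```text
clock: 19.12
eef_pos: [0.5338, -0.0754, 0.0668]
tool_rot: [-0.391, 0.92, 0.0, -0.0]
ft_force: [0.7, -0.2, -0.3]
grip_width: 0.0
grasp_force: 0.0
```

Emit:
move_arm([
  {"x": 0, "y": 0, "z": 0.15, "yaw": 0},
  {"x": 0, "y": 0, "z": 0.3, "yaw": 0},
  {"x": 0, "y": 0, "z": 0.4, "yaw": 0},
  {"x": 0, "y": 0, "z": 0.4, "yaw": 0},
])

```text
clock: 19.62
eef_pos: [0.5341, -0.0755, 0.0633]
tool_rot: [-0.391, 0.92, -0.0, 0.0]
ft_force: [-1.6, -0.2, 5.7]
grip_width: -0.0001
grasp_force: 2.4
```

Emit:
move_arm([
  {"x": 0, "y": 0, "z": 0.15, "yaw": 0},
  {"x": 0, "y": 0, "z": 0.3, "yaw": 0},
  {"x": 0, "y": 0, "z": 0.4, "yaw": 0},
  {"x": 0, "y": 0, "z": 0.4, "yaw": 0},
])

```text
clock: 20.12
eef_pos: [0.5341, -0.0755, 0.0591]
tool_rot: [-0.391, 0.92, -0.0, 0.0]
ft_force: [-1.1, 0.5, 4.0]
grip_width: 0.0004
grasp_force: 2.3
```

Emit:
move_arm([
  {"x": 0, "y": 0, "z": 0.15, "yaw": 0},
  {"x": 0, "y": 0, "z": 0.3, "yaw": 0},
  {"x": 0, "y": 0, "z": 0.4, "yaw": 0},
  {"x": 0, "y": 0, "z": 0.4, "yaw": 0},
])

```text
clock: 20.62
eef_pos: [0.5341, -0.0755, 0.0551]
tool_rot: [-0.391, 0.92, -0.0, 0.0]
ft_force: [-1.0, -0.5, 4.6]
grip_width: 0.0001
grasp_force: 2.4
```

Emit:
move_arm([
  {"x": 0, "y": 0, "z": 0.1, "yaw": 0},
  {"x": 0, "y": 0, "z": 0.2, "yaw": 0},
  {"x": 0, "y": 0, "z": 0.2, "yaw": 0},
])

```text
clock: 21.0
eef_pos: [0.5341, -0.0755, 0.0546]
tool_rot: [-0.391, 0.92, -0.0, 0.001]
ft_force: [-4.0, 0.7, 13.9]
grip_width: 0.0002
grasp_force: 7.1
```

Emit:
move_arm([
  {"x": 0, "y": 0, "z": 0.1, "yaw": 0},
  {"x": 0, "y": 0, "z": 0.1, "yaw": 0},
])

```text
clock: 21.25
eef_pos: [0.5342, -0.0755, 0.0546]
tool_rot: [-0.391, 0.92, -0.001, 0.001]
ft_force: [-6.2, 1.0, 19.4]
grip_width: -0.0002
grasp_force: 9.9
```

Emit:
move_arm([
  {"x": 0, "y": 0, "z": -0.5, "yaw": 0},
  {"x": 0, "y": 0, "z": -3, "yaw": 0},
  {"x": 0, "y": 0, "z": -7, "yaw": 0},
  {"x": 0, "y": 0, "z": -12, "yaw": 0},
  {"x": -5, "y": 4.4, "z": -13, "yaw": 0},
  {"x": -9, "y": 8.8, "z": -13, "yaw": 0},
  {"x": -13.5, "y": 13, "z": -13, "yaw": 0},
  {"x": -18, "y": 17.4, "z": -13, "yaw": 0},
  {"x": -18, "y": 17.4, "z": -13, "yaw": 0},
  {"x": -18, "y": 17.4, "z": -13, "yaw": 0},
])

```text
clock: 22.5
eef_pos: [0.5332, 0.1749, 0.181]
tool_rot: [-0.391, 0.92, -0.0, -0.001]
ft_force: [0.3, -0.3, 0.2]
grip_width: 0.0003
grasp_force: 0.0
```

Run:
```python
from h import *
t=bot.camera("top");s=bot.camera("scene");cv2.imwrite("pics/s3.png",s)
print(bot.get_obs()["clock"],bot.get_obs()["eef_pos"])
# vertical shift of the disc in the scene: hub-area template matched against the raised picture
s0=cv2.imread("pics/scene0.png")
u=proj("scene",[*C0,.0885])[0];v=proj("scene",[*C0,.078])[0];print("expected full shift",v-u)
def shift(a0,b0,sz,ctr):
    c=np.round(ctr).astype(int);tp=a0[c[1]-sz:c[1]+sz,c[0]-sz:c[0]+sz];w=b0[c[1]-sz-10:c[1]+sz+14,c[0]-sz-8:c[0]+sz+8]
    R=cv2.matchTemplate(cv2.resize(w,None,fx=4,fy=4,interpolation=2),cv2.resize(tp,None,fx=4,fy=4,interpolation=2),5)
    _,m,_,l=cv2.minMaxLoc(R);return m,(l[0]/4-8,l[1]/4-10)
print(shift(s0,s,12,u))
for z in(.0685,.0615,.058):
    for rr in(.056,.06): print(z,ring("scene",s,rr,z).mean(1)[322:354].astype(int))
# rim front/back heights: brightness along vertical through rim at several azimuths
for az in(-45,-22.4+20,-70,0,135,157.6,180): 
    P=[[C0[0]+.0648*np.cos(az*RD),C0[1]+.0648*np.sin(az*RD),z] for z in np.arange(.04,.08,.002)]
    uv=proj("scene",P).astype(np.float32);print(az,cv2.remap(s,uv[:,0],uv[:,1],1).reshape(len(P),-1).mean(1).astype(int))
for n in("vial_a","vial_b","reagent","dropper","cup","blank"):
    bot.camera("top"); print(n,[ (round(d["score"],2),d["centre"]) for d in bot.cut_out("top",n)[:2]])
```

```text
22.6 [0.53353777 0.17362109 0.18141028]
expected full shift [0.39398926 3.80537252]
(0.46251335740089417, (0.25, 4.0))
0.0685 [174 174 174 174 174 173 173 172 171 171 171 171 171 171 171 170 170 170
 170 169 168 168 169 170 172 173 174 174 174 175 175 175]
0.0685 [173 174 175 176 175 171 165 157 153 152 152 153 155 156 153 150 147 145
 144 145 152 156 165 171 172 173 174 175 175 175 176 176]
0.0615 [173 173 174 174 173 168 161 145 132 126 122 121 122 126 128 124 122 119
 116 116 114 121 130 144 158 168 171 172 173 174 174 175]
0.0615 [171 171 171 170 168 165 149 130 111  95  89  90  98 103 105 100  90  81
  75  76  84 101 128 148 161 169 171 172 172 173 173 174]
0.058 [172 172 172 171 169 165 156 137 119 103  94  92  92  96  99  99  98  93
  87  82  77  84  96 116 139 156 165 171 172 172 173 173]
0.058 [171 170 170 170 169 167 160 150 130 113 100  99 109 116 120 120 116 101
  83  72  67  77  96 119 141 156 166 171 172 172 173 174]
-45 [ 85  80  73  70  69  72  85 105 133 154 167 171 171 171 171 170 170 170
 170 171]
-2.3999999999999986 [ 90  83  74  65  61  61  69  86 109 137 156 169 173 175 176 175 175 174
 174 174]
-70 [ 76  67  63  63  67  77  95 117 142 159 169 171 169 165 160 155 147 134
 115  92]
0 [ 90  85  74  66  61  63  71  86 111 136 156 170 175 177 176 175 174 174
 174 174]
135 [149 149 149 148 148 147 142 132 114  99  87  84  83  82  83  83  83  83
  87  98]
157.6 [ 58  59  60  65  75  92 107 119 121 118 112 102  92  85  83  86  93 106
 123 132]
180 [150 149 149 149 148 147 144 140 127 111  93  86  83  83  83  82  82  84
  89 102]
vial_a [(0.61, [269.8, 433.0])]
vial_b [(0.54, [268.1, 434.4])]
reagent []
dropper [(0.53, [339.4, 445.3])]
cup [(0.73, [284.4, 474.0]), (0.43, [264.5, 254.3])]
blank [(0.74, [260.8, 253.5]), (0.57, [253.0, 378.2])]
```

```bash
python3 -c "
from workcell import bot
print(bot.job_done())"
```

```text
the job is handed in; nothing more can be done
None
```

The disc was pushed round until its notch was over the pin and pressed fully home; the final pictures show it level and down by the full travel. The hand is clear and the job was handed in at about 23 s. I did not check every bystander afterwards (the networks missed the reagent bottle), but no unexpected contact force showed.

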